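# Trip the hidden tray catch of the repair-kit box

### The arm

A 7-joint arm with a two-finger parallel gripper is mounted at the origin on the work surface. World frame = base frame: x ahead of the robot, y to its left, z up, the work surface at z = 0. Lengths are in m, angles in rad, forces in N, time in s.
With the tool pointing down it reaches from about 0.35 to 0.9 m from the base axis. Payload 19.9 kg.
Tool frame: the origin (TCP) lies midway between the tips of the shut fingers; the grasp point (between the pads) lies 19 mm behind it; z points along the fingers, y is the line along which they close (so a half turn about z gives the same grasp; the last joint's range is limited). The gripper opens to 85 mm and grips with 20 to 120 N. Pads are 22 mm wide; open, the fingers measure 114 mm over their backs; the gripper's body (76 mm by 85 mm) begins 54 mm behind the grasp point. The pads swing forward as they close: fully open they stand 13 mm farther back than shut.
Start: joints at [-1.266, 0.417, -0.01, 1.614, 0.005, 1.111, -0.053], TCP at [0.212, 0.588, 0.231] pointing down, gripper open.
Joint ranges: [-2.81, 2.81], [-0.39, 2.02], [-1.27, 1.25], [0.06, 2.57], [-1.19, 4.33], [0.19, 2], [-2.82, 2.82]. Speed limits (rad/s): [1.89, 1.89, 2.39, 2.39, 3.01, 3.01, 3.01].

### API

Orientations are given as a unit quaternion [w, x, y, z].
In Python, from station import ctrl, camera gives the robot as it stands.
- The arm moves only by the tool jog_arm, never from a script. Its argument "motion" is a list of rows, each a list of 3 entries, a list of its own where there are three numbers: the turn, a rotation vector about the world's x, y, z in rad, then the shift along the world's x, y, z in cm, then the closure, from 0 (fully open) to 1 (shut). In form: [[[wx, wy, wz], [dx, dy, dz], claw], ...]. A call has 1 to 12 rows; each row shifts and turns the commanded pose from where the row before left it; what a row does not reach is not made up. A row lasts 1/10 s, in which the tool goes at most 50 mm and 8.59 degrees, less where a joint would pass 70% of its speed; a pose out of reach is approached as far as the arm can. A call with a gripper value outside its range is refused whole. The fingers move at their own pace and stop on an object; the grip force is fixed at half the most. Time passes only in rows, so rows that do not move let the fingers close. It gives the time, the measured TCP pose, the force, the opening and the grip force at its end, in the units of the state.
- ctrl.sense(): the state, without advancing time (a new reading comes with each control period).
- camera(name): name is "side" or "top" or "wrist"; returns a dict with "frame" (480x640x3 uint8, red, green, blue), "K" (3x3 intrinsics, pixels), "extrinsics" (4x4, takes a point from camera to world coordinates). Camera axes: x right, y down, z forward; pixel columns grow to the right and rows downward; lengths in m; the calibration is good to about 2 mm. A picture is of the moment at which its call begins. There is no depth.
- ctrl.sign_off(): hands the job in; it is judged then, once.
The state is a dict: "time_s": time; "joint_pos": joint angles; "dq": joint speeds; "joint_efforts": joint torques, N m; "position": TCP position; "tool_rot": TCP orientation; "ft_force": force on the tool from outside, world axes, zero at the start; "ft_torque": the same for the moment, N m; "width": finger opening in m; "finger_force": force on a finger pad.
Only numpy, scipy, OpenCV 4.12 (cv2) and the standard library are available. Lean on these libraries where they do the work, as an engineer would, in place of code of your own. Each camera call takes 0.05 s, during which the arm holds its last target. There are 200 camera calls.

### The job

The tray of the green repair-kit box is locked. Take the orange-handled release pin from its stand, reach through the brass-ringed hole in the box's lid and press the hidden spring catch gently, without ever forcing the pin, and hold it down until the tray with the patch tube has slid all the way out by itself. Then put the pin back fully home in its stand, without touching the tray or disturbing the tumbler, multitool and blue grip.

Things in the scene. Friction and masses are not known exactly. Their poses are not given: they have to be found in the camera images.
- dock: Green steel box fixed to the shelf, 150 (x) by 110 (y) by 95 mm high; origin at the centre of its underside; its tray side faces its -x. The access hole is in its 8 mm lid, 30 mm to +y of the lid's centre. Under the hole hangs the spring catch's flat brass plate, 24 mm square, its top 20 to 46 mm below the lid's upper face: different each time, unseen. Over 16 N between pin and box damages it.
- hole (a point): Centre of the access hole (10 mm diameter, flat brass ring 20 mm across) at the lid's upper face, 95 mm above the shelf; axes as the box's, z up. The catch plate below it moves straight down against a spring: about 4 N starts it, the tray is let go after about 6 mm at about 7 to 8 N, a rigid stop comes at 8.5 mm (about 9 N).
- tray (a joint): How far the white spring tray is out of the box's front, in m: 0 locked, 0.055 fully out at its end stop. While the catch is held down the tray's own damped spring drives it out in about 1.5 s. If let up early, the catch springs back and stops the tray at the next ratchet tooth (every 15 mm); it can then be pressed again.
- tray_front (a point): Centre of the tray's white front panel (100 mm wide, 40 mm high), 26 mm above the shelf; it moves along the box's -x as the tray comes out, roughly away from the robot. A red patch tube lies in the tray.
- pin: Release pin, 120 mm long, 50 to 80 g, upright in its stand at the start. Origin at the tip of the steel shank, z up along the pin: shank 6 mm diameter from the tip to 70 mm up (last 8 mm tapered to 2.4 mm), then an orange square handle 18 by 18 mm, from 70 to 120 mm above the tip, its faces square to the pin's x and y.
- stand: Dark wooden block fixed to the shelf, 60 by 60 mm, 85 mm high, origin at the centre of its underside; round hole 10 mm in diameter and 75 mm deep in the centre of its top. The pin's handle rests on the block's top when home, the tip then 15 mm above the shelf.
- stand_mouth (a point): Centre of the stand's hole at its top face, 85 mm above the shelf.
- tumbler: Loose glass tumbler, 72 mm wide, 105 mm high, with two steel spokes standing in it up to 260 mm high and leaning up to 65 mm from its axis; origin at the centre of its underside. To be left alone.
- multitool: Loose silver folding multitool lying flat, 88 by 36 by 18 mm; origin at the centre of its underside. To be left alone.
- grip: Loose blue handlebar grip lying along its x, 126 mm long, up to 40 mm thick; origin at the centre of its underside. To be left alone.
- clamp: Fixed black and steel clamp, 141 mm high, holding a bent spare saddle rail about 270 mm long across its top; origin at the centre of its base. To be steered clear of.
Not all that is in view belongs to the job. Leave any black or turquoise look-alike of the pin alone.

How it is judged:
By the outcome, as a careful person would: the job done as asked, in the order asked, and still so for the second after the job is handed in, with the robot touching nothing.
It also fails if it takes over 61 s, if anything falls off the work surface, if the arm or the gripper's body presses on something with over 40 N, if the wrist force passes 120 N, or if a joint passes its speed limit or range.

## Working session

There is one attempt and no reset: what is moved stays moved. The work goes in short steps, Python scripts to look and compute and a tool call to move; the robot and the scene stay as the last step left them, time stands still between calls to the robot, and variables do not carry over. Pictures are saved under pics/ and viewed, at most 10 in all, crops included, and the job is handed in when it is done.

Besides the shell and the picture viewer there is one more tool, called after "Call:" as name(argument=value, ...), one argument or row to a line, values as JSON. jog_arm: Moves the arm, as the interface text tells. Its arguments: {"type":"object","properties":{"motion":{"type":"array"}},"required":["motion"]}

```bash
mkdir -p pics; ls
python3 - <<'E'
from station import ctrl,camera
import cv2,numpy as np,pickle
d={n:camera(n) for n in("side","top","wrist")}
pickle.dump(d,open("c0.pkl","wb"))
for n in("side","top"): cv2.imwrite(f"pics/{n}0.png",d[n]["frame"][...,::-1])
np.set_printoptions(precision=4,suppress=True)
for n in d: print(n,d[n]["K"],d[n]["extrinsics"])
print(ctrl.sense())
E
```

```text
pics
side [[443.1729   0.     315.6688]
 [  0.     443.1729 237.2686]
 [  0.       0.       1.    ]] [[-0.9615 -0.1387  0.2374  0.3635]
 [-0.2748  0.5104 -0.8149  0.7982]
 [-0.0081 -0.8487 -0.5288  0.6045]
 [ 0.      0.      0.      1.    ]]
top [[436.3094   0.     308.4272]
 [  0.     436.3094 235.6676]
 [  0.       0.       1.    ]] [[ 0.0191 -0.9955  0.0931  0.4628]
 [-0.9995 -0.0213 -0.0224  0.0153]
 [ 0.0243 -0.0927 -0.9954  1.2786]
 [ 0.      0.      0.      1.    ]]
wrist [[355.5063   0.     316.1316]
 [  0.     355.5063 242.6216]
 [  0.       0.       1.    ]] [[ 0.3385  0.9071  0.2504  0.1479]
 [ 0.941  -0.326  -0.0912  0.611 ]
 [-0.0011  0.2665 -0.9638  0.3735]
 [ 0.      0.      0.      1.    ]]
{'time_s': 0.15, 'joint_pos': array([-1.2665,  0.4178, -0.0103,  1.614 ,  0.0047,  1.1107, -0.053 ]), 'dq': array([ 0.0005, -0.0028,  0.0003, -0.0009,  0.0004,  0.0018, -0.0003]), 'joint_efforts': array([ -0.0004, -86.4741,   0.6792, -43.5062,   0.0191,   0.0057,
         0.    ]), 'position': array([0.2118, 0.5877, 0.2308]), 'tool_rot': array([-0.0001,  0.1721,  0.9851, -0.0005]), 'ft_force': array([0.0005, 0.5414, 0.498 ]), 'ft_torque': array([ 0.0558,  0.0603, -0.0173]), 'finger_force': 0.0, 'width': 0.08542092581683784}
```

View pics/top0.png

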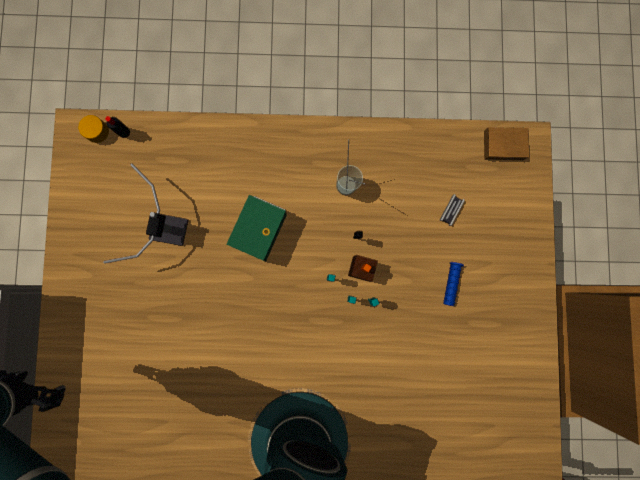

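View pics/side0.png

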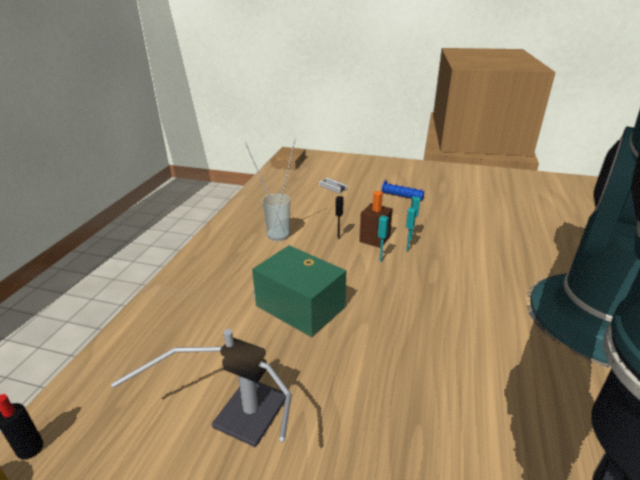

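The top view shows the box lid at about (258,228) with its ring at (265,231). The stand is at (363,268) with the orange handle at (367,268). Turquoise look-alikes are at (331,278), (352,299) and (375,301), a black one is at (358,235), and the clamp is on the left at (168,230). The side view has the ring at (309,262) and the orange handle at (377,200).

```bash
cat > h.py <<'E'
import numpy as np,cv2
from scipy.spatial.transform import Rotation as R
np.set_printoptions(precision=4,suppress=True)
def ray(c,uv):
    T=c["extrinsics"];d=T[:3,:3]@np.linalg.solve(c["K"],[uv[0],uv[1],1.]);return T[:3,3],d/np.linalg.norm(d)
def onplane(c,uv,z):
    o,d=ray(c,uv);return o+d*(z-o[2])/d[2]
def tri(rs):
    A=sum(np.eye(3)-np.outer(d,d) for o,d in rs);b=sum((np.eye(3)-np.outer(d,d))@o for o,d in rs);return np.linalg.solve(A,b)
def proj(c,p):
    T=np.linalg.inv(c["extrinsics"]);q=c["K"]@(T[:3,:3]@np.asarray(p)+T[:3,3]);return q[:2]/q[2]
def blobs(c,lo,hi,amin=5):
    m=cv2.inRange(cv2.cvtColor(c["frame"],cv2.COLOR_RGB2HSV),np.array(lo),np.array(hi))
    n,l,s,ct=cv2.connectedComponentsWithStats(m)
    return m,l,[(s[i].tolist(),ct[i],i) for i in range(1,n) if s[i][4]>=amin]
E
python3 - <<'E'
from h import *;import pickle
d=pickle.load(open("c0.pkl","rb"))
t,s=d["top"],d["side"]
for n in("top","side"):
    c=d[n]
    for nm,lo,hi in(("or",(4,180,150),(14,255,255)),("brass",(15,120,100),(28,255,255)),("green",(70,120,40),(84,255,255)),("blue",(108,120,60),(125,255,255))):
        m,l,b=blobs(c,lo,hi,12 if nm!="green" else 300)
        for st,ct,i in b:
            if c is t and not 200<ct[0]<500 and nm!="blue": continue
            r=cv2.minAreaRect(np.argwhere(l==i)[:,::-1].astype(np.float32)) ;print(n,nm,st,ct,r)
            if nm=="green" and c is t:
                for p in cv2.boxPoints(r): print(p,onplane(c,p,.095))
f=s["frame"]
print("ring",onplane(t,(265.3,231.5),.095),onplane(s,(309,262.5),.095))
print("handle",onplane(t,(367,268),.135))
for nm,uv,z in(("tumbler",(348,185),.0),("turq1",(331,278),.1),("turq2",(352,299),.1),("turq3",(375,301),.1),("black",(358,235),.1),("clamp",(170,230),.1),("rail1",(132,165),.14),("rail2",(105,262),.14),("stand",(363,268),.085),("spoke",(349,140),.25)):
    print(nm,onplane(t,uv,z))
E
```

```text
top or [363, 264, 8, 8, 38] [366.7632 267.3158] ((366.76922607421875, 267.34613037109375), (6.1017022132873535, 5.824352264404297), 33.6900634765625)
top brass [42, 109, 520, 371, 152092] [310.3542 285.8156] ((301.49993896484375, 293.9999694824219), (518.9998779296875, 369.99993896484375), -0.0)
top brass [262, 228, 8, 8, 40] [265.6   231.375] ((265.60003662109375, 231.30003356933594), (6.708203315734863, 7.155416965484619), 26.56505012512207)
top green [228, 196, 57, 64, 2039] [255.6645 227.2889] ((256.03955078125, 227.29400634765625), (39.995849609375, 53.592041015625), 24.10223388671875)
[226.8425 243.5874] [0.5473 0.2092 0.095 ]
[248.7277 194.6676] [0.6828 0.1544 0.095 ]
[285.2366 211.0006] [0.6399 0.0534 0.095 ]
[263.3514 259.9204] [0.505  0.1093 0.095 ]
top blue [444, 262, 19, 44, 450] [452.2111 283.4667] ((451.7795104980469, 283.5198974609375), (12.151637077331543, 42.742061614990234), 12.200468063354492)
side or [373, 191, 9, 21, 147] [376.8367 200.5034] ((377.0, 201.0), (20.0, 8.0), 90.0)
side brass [425, 49, 129, 121, 11511] [491.614  108.7777] ((490.07427978515625, 107.835
[... 475 characters left out ...]
e green [317, 263, 28, 38, 316] [330.7627 283.0918] ((331.3269348144531, 283.3653869628906), (25.8873291015625, 36.6737174987793), 11.309932708740234)
side blue [382, 181, 42, 19, 344] [401.2878 190.4767] ((402.37939453125, 190.968994140625), (41.008758544921875, 10.653422355651855), 14.42077350616455)
ring [0.5824 0.1063 0.095 ] [0.5789 0.1079 0.095 ]
handle [ 0.4879 -0.1657  0.135 ]
tumbler [ 0.7367 -0.1286  0.    ]
turq1 [ 0.4599 -0.0742  0.1   ]
turq2 [ 0.4049 -0.1314  0.1   ]
turq3 [ 0.4007 -0.1934  0.1   ]
black [ 0.5778 -0.1461  0.1   ]
clamp [0.5804 0.3623 0.1   ]
rail1 [0.7464 0.4583 0.14  ]
rail2 [0.4899 0.5128 0.14  ]
stand [ 0.4888 -0.1627  0.085 ]
spoke [ 0.7939 -0.1017  0.25  ]
```

Call:
jog_arm(
  motion=[
    [[0,0,0],[0,0,4],0],
    [[0,0,0],[1,-3,2],0],
    [[0,0,0],[1.5,-4.4,0],0],
    [[0,0,0],[1.5,-4.4,0],0],
    [[0,0,0],[1.5,-4.4,0],0],
    [[0,0,0],[1.5,-4.4,0],0],
    [[0,0,0],[1.5,-4.4,0],0],
    [[0,0,0],[1.5,-4.4,0],0],
    [[0,0,0],[1.5,-4.4,0],0],
    [[0,0,0],[1.5,-4.4,0],0],
  ],
)

```text
time_s: 1.15
position: [0.342, 0.2041, 0.2913]
tool_rot: [-0.0, 0.172, 0.985, 0.0]
ft_force: [1.1, 0.3, -0.3]
width: 0.0852
finger_force: 0.0
```

Call:
jog_arm(
  motion=[
    [[0,0,0],[1.5,-4.4,0],0],
    [[0,0,0],[1.5,-4.4,0],0],
    [[0,0,0],[1.5,-4.4,0],0],
    [[0,0,0],[1.5,-4.4,0],0],
    [[0,0,0],[1.5,-4.4,0],0],
    [[0,0,0],[1.5,-4.4,0],0],
    [[0,0,0],[1.5,-4.4,0],0],
    [[0,0,0],[1.5,-2,0],0],
    [[0,0,0],[0,0,0],0],
    [[0,0,0],[0,0,0],0],
  ],
)

```text
time_s: 2.15
position: [0.4616, -0.1221, 0.2909]
tool_rot: [-0.0, 0.172, 0.985, -0.0]
ft_force: [-0.6, -0.0, -0.2]
width: 0.0854
finger_force: 0.0
```

Run:
```python
from station import ctrl,camera
from h import *
c=camera("wrist");import pickle;pickle.dump(c,open("w1.pkl","wb"))
cv2.imwrite("pics/w1.png",c["frame"][...,::-1])
for st,ct,i in blobs(c,(4,150,100),(14,255,255),30)[2]: print(st,ct,onplane(c,ct,.135))
s=ctrl.sense();print(s["position"],s["tool_rot"],s["joint_pos"],s["ft_force"],s["time_s"])
```

```text
[268, 246, 26, 35, 654] [281.026  263.4878] [ 0.4828 -0.1628  0.135 ]
[ 0.4615 -0.1215  0.291 ] [-0.0004  0.1719  0.9851 -0.0001] [-0.491   0.1037  0.7398  1.9126 -0.0762  1.1541  1.5023] [-0.137   0.1903 -0.719 ] 2.2
```

View pics/w1.png

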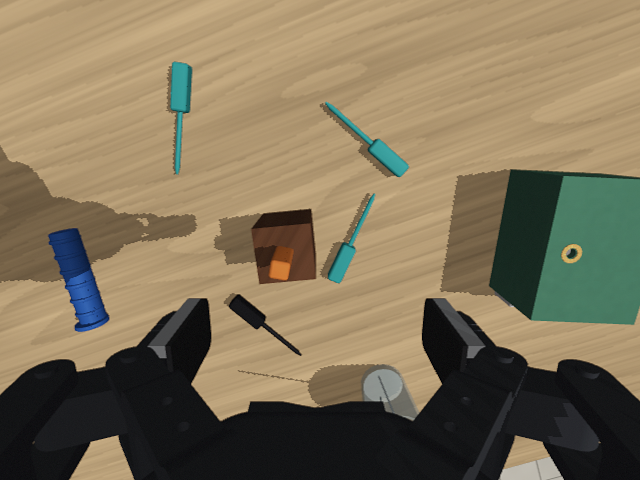

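The wrist view shows the orange handle at (281,263) on the stand at (285,250). The look-alikes lie flat, and the brass ring is at (571,253). I need the handle's yaw, so I'll zoom in.

Run:
```python
from h import *;import pickle
c=pickle.load(open("w1.pkl","rb"))
f=c["frame"][195:300,235:340,::-1]
cv2.imwrite("pics/w1c.png",cv2.resize(f,None,fx=5.5,fy=5.5,interpolation=cv2.INTER_CUBIC))
d=pickle.load(open("c0.pkl","rb"))
m,l,b=blobs(c,(15,120,130),(28,255,255),30)
for st,ct,i in b:
    if 555<ct[0]<590 and st[4]<2000: print("ring",st,ct,onplane(c,ct,.095))
print(tri([ray(c,(571.5,253.5)),ray(d["top"],(265.6,231.4)),ray(d["side"],(308.3,262.2))]))
```

```text
ring [561, 244, 21, 19, 189] [571.328  253.1534] [0.582  0.1047 0.095 ]
[0.5823 0.1054 0.0939]
```

View pics/w1c.png

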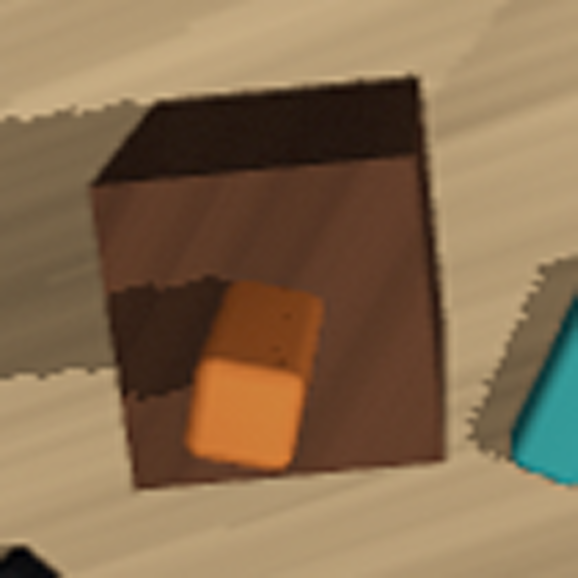

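The bright top face of the handle has crop corners (202,358), (304,366), (288,470) and (187,452). The stand's top corners are (95,185), (416,155), (445,460) and (135,488).

Run:
```python
from h import *;import pickle
c=pickle.load(open("w1.pkl","rb"));d=pickle.load(open("c0.pkl","rb"))
for nm,z,q in(("handle",.135,[(202,358),(304,366),(288,470),(187,452)]),("stand",.085,[(95,185),(416,155),(445,460),(135,488)])):
    P=np.array([onplane(c,(235+(u+.5)/5.5-.5,195+(v+.5)/5.5-.5),z) for u,v in q]);print(nm,P[:,:2],P.mean(0))
    for i in range(4):
        e=P[(i+1)%4]-P[i];print(np.linalg.norm(e),np.degrees(np.arctan2(e[1],e[0]))%90)
print("top handle",onplane(d["top"],(366.8,267.3),.130))
```

```text
handle [[ 0.4766 -0.1695]
 [ 0.4834 -0.1546]
 [ 0.4992 -0.1634]
 [ 0.4907 -0.1778]] [ 0.4874 -0.1663  0.135 ]
0.016414803177510612 65.45672857439823
0.01811064911947121 60.75156477462964
0.016673583650935377 59.36269137896238
0.016362956868830176 59.66881995393683
stand [[ 0.4521 -0.1874]
 [ 0.4668 -0.1303]
 [ 0.5244 -0.1454]
 [ 0.5096 -0.2031]] [ 0.4882 -0.1666  0.085 ]
0.059038549563798934 75.62812971578755
0.05951404297996661 75.2337804756045
0.05951105962003383 75.68790376465235
0.05958124846086799 74.77984344215423
top handle [ 0.4898 -0.166   0.13  ]
```

Call:
jog_arm(
  motion=[
    [[0,0,-0.08],[1.3,-2.2,0],0],
    [[0,0,-0.08],[1.3,-2.2,-2],0],
    [[0,0,0],[0,0,-4],0],
    [[0,0,0],[0,0,-4],0],
    [[0,0,0],[0,0,-3],0],
    [[0,0,0],[0,0,0],0],
    [[0,0,0],[0,0,0],0],
  ],
)

```text
time_s: 2.9
position: [0.488, -0.1655, 0.1622]
tool_rot: [-0.0, 0.25, 0.968, 0.0]
ft_force: [0.7, 0.3, 0.4]
width: 0.085
finger_force: 0.0
```

Run:
```python
from station import ctrl,camera
from h import *;import pickle
c=camera("wrist");pickle.dump(c,open("w2.pkl","wb"))
s=ctrl.sense();print(s["position"],s["tool_rot"],s["joint_pos"],s["time_s"])
m,l,b=blobs(c,(4,150,100),(14,255,255),100)
for st,ct,i in b: print(st,ct)
x,y,w,h,_=max(b,key=lambda q:q[0][4])[0]
print(x-25,y-25)
cv2.imwrite("pics/w2c.png",cv2.resize(c["frame"][y-25:y+h+25,x-25:x+w+25,::-1],None,fx=4,fy=4,interpolation=cv2.INTER_CUBIC))
```

```text
[ 0.4885 -0.1658  0.1629] [0.0008 0.2499 0.9683 0.0002] [-0.3274  0.3772  0.7255  1.9693 -0.3161  0.9074  1.6261] 2.95
[297, 243, 35, 56, 1737] [314.3391 271.9033]
272 218
```

View pics/w2c.png

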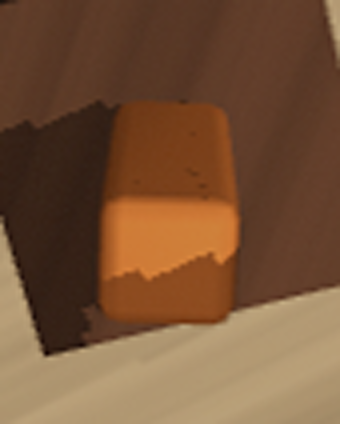

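The handle's top face fills crop rows 200–320 and columns 102–237, and it is square to the gripper. Checking the centre.

Run:
```python
from h import *;import pickle
c=pickle.load(open("w2.pkl","rb"))
P=np.array([onplane(c,(272+u/4-.4,218+v/4-.4),.135) for u,v in[(103,200),(237,203),(232,322),(102,318)]]);print(P,P.mean(0))
for i in range(4):
    e=P[(i+1)%4]-P[i];print(np.linalg.norm(e),np.degrees(np.arctan2(e[1],e[0]))%90)
```

```text
[[ 0.4766 -0.17    0.135 ]
 [ 0.4851 -0.1553  0.135 ]
 [ 0.4992 -0.1636  0.135 ]
 [ 0.4905 -0.1781  0.135 ]] [ 0.4878 -0.1668  0.135 ]
0.016958625819650415 59.7280473592631
0.016335969401969082 59.440648421388104
0.01685215662208307 59.176101670458195
0.016173444835386897 59.81770773592507
```

Call:
jog_arm(
  motion=[
    [[0,0,-0.026],[0,-0.1,-2],0],
    [[0,0,0],[0,0,-2.7],0],
    [[0,0,0],[0,0,-2],0],
    [[0,0,0],[0,0,0],0],
    [[0,0,0],[0,0,0],0.5],
    [[0,0,0],[0,0,0],1],
    [[0,0,0],[0,0,0],1],
    [[0,0,0],[0,0,0],1],
    [[0,0,0],[0,0,0],1],
    [[0,0,0],[0,0,0],1],
    [[0,0,0],[0,0,0],1],
    [[0,0,0],[0,0,0],1],
  ],
)

```text
time_s: 4.15
position: [0.4881, -0.167, 0.0948]
tool_rot: [0.0, 0.263, 0.965, 0.0]
ft_force: [-1.7, 1.4, 11.3]
width: 0.0174
finger_force: 58.2
```

Call:
jog_arm(
  motion=[
    [[0,0,0],[0,0,1],1],
    [[0,0,0],[0,0,2],1],
    [[0,0,0],[0,0,3],1],
    [[0,0,0],[0,0,3],1],
    [[0,0,0],[0,0,2.5],1],
    [[0,0,0],[0,0,0],1],
    [[0,0,0],[0,0,0],1],
  ],
)

```text
time_s: 4.85
position: [0.4879, -0.1669, 0.2097]
tool_rot: [0.0, 0.263, 0.965, 0.0]
ft_force: [0.3, 0.4, -0.9]
width: 0.0173
finger_force: 58.5
```

Call:
jog_arm(
  motion=[
    [[0,0,0],[1.2,3.3,0],1],
    [[0,0,0],[1.2,3.3,0],1],
    [[0,0,0],[1.2,3.3,0],1],
    [[0,0,0],[1.2,3.3,0],1],
    [[0,0,0],[1.2,3.3,0],1],
    [[0,0,0],[1.2,3.3,0],1],
    [[0,0,0],[1,3,0],1],
    [[0,0,0],[0,0,0],1],
    [[0,0,0],[0,0,0],1],
  ],
)

```text
time_s: 5.75
position: [0.5693, 0.0611, 0.2082]
tool_rot: [-0.001, 0.262, 0.965, -0.001]
ft_force: [-1.1, -1.0, -0.4]
width: 0.0168
finger_force: 58.7
```

Run:
```python
from station import ctrl,camera
from h import *;import pickle
d={n:camera(n) for n in("wrist","side","top")};pickle.dump(d,open("c3.pkl","wb"))
s=ctrl.sense();print(s["position"],s["tool_rot"],s["joint_pos"],s["time_s"],s["width"],s["ft_force"])
w=d["wrist"]["frame"][150:450,200:440,::-1]
u,v=proj(d["side"],[.57,.07,.13]).astype(int);print(u,v)
f=d["side"]["frame"][v-75:v+75,u-60:u+60,::-1]
cv2.imwrite("pics/c3.png",np.hstack([cv2.resize(w,(400,500)),cv2.resize(f,(400,500),interpolation=cv2.INTER_CUBIC)]))
for st,ct,i in blobs(d["wrist"],(15,120,130),(28,255,255),30)[2]:
    if st[4]<2000: print("ring",st,ct,onplane(d["wrist"],ct,.095))
```

```text
[0.5694 0.0597 0.209 ] [-0.0002  0.2635  0.9646 -0.0003] [-0.6863  0.4123  0.6774  1.7881 -0.2941  1.045   1.1372] 5.9 0.017231533233568474 [-0.1717  0.0558 -0.6139]
318 238
ring [363, 212, 26, 26, 283] [375.7456 224.7668] [0.582  0.1044 0.095 ]
ring [369, 219, 11, 10, 84] [374.3214 223.5595] [0.5807 0.1039 0.095 ]
```

View pics/c3.png

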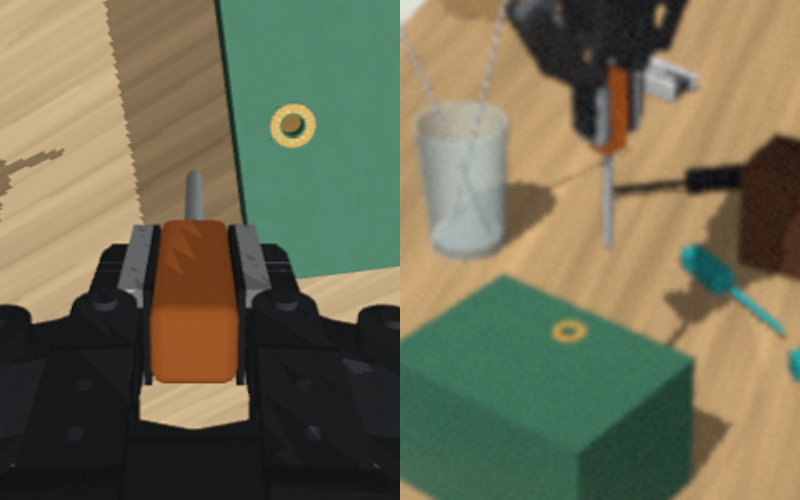

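The wrist view has the ring at about (375.5,224.5) and the pin tip at (317,253). In the side crop the tip is at about (320.4,236.8) in full-frame pixels, above and before the ring.

Run:
```python
from h import *;import pickle
d=pickle.load(open("c3.pkl","rb"));w,s=d["wrist"],d["side"]
tip=np.array([.5694,.0597,.1292])
print("pred px",proj(w,tip),proj(s,tip))
print("tri tip",tri([ray(w,(317,253.2)),ray(s,(320.4,236.8))]))
for st,ct,i in blobs(s,(15,110,90),(28,255,255),10)[2]:
    if 230<ct[1]<290 : print(st,ct,onplane(s,ct,.095))
# shank edges per row, wrist
g=cv2.cvtColor(w["frame"],cv2.COLOR_RGB2HSV)
for r in(256,264,272,278):
    x=np.where((g[r,300:335,1]<50))[0]+300;print(r,x.min() if len(x) else 0,x.max() if len(x) else 0,"pred",proj(w,tip+[0,0,.0]),)
for z in (0,.02,.04,.06): print(z,proj(w,tip+[0,0,z]),proj(s,tip+[0,0,z]))
g=cv2.cvtColor(s["frame"],cv2.COLOR_RGB2HSV)
for r in(215,220,225,230,235,237,239): print(r,[tuple(g[r,c]) [1] for c in range(312,330)])
```

```text
pred px [314.4797 253.6201] [320.0183 236.267 ]
tri tip [0.5691 0.0612 0.1292]
[416, 225, 10, 13, 39] [420.2308 231.4103] [ 0.3756 -0.0712  0.095 ]
[549, 225, 8, 17, 34] [552.5    233.3824] [ 0.0968 -0.1383  0.095 ]
[465, 226, 18, 12, 50] [473.86 230.94] [ 0.2617 -0.1042  0.095 ]
[490, 227, 14, 8, 32] [497.0938 230.6562] [ 0.2123 -0.1189  0.095 ]
[544, 229, 7, 7, 17] [547.2941 232.5882] [ 0.1072 -0.1389  0.095 ]
[351, 231, 3, 7, 10] [351.9 234.3] [ 0.5189 -0.0197  0.095 ]
[355, 231, 4, 6, 12] [356.1667 233.9167] [ 0.5102 -0.0237  0.095 ]
[533, 231, 9, 21, 42] [536.9762 241.5952] [ 0.1337 -0.0936  0.095 ]
[555, 231, 9, 4, 13] [559.3846 232.0769] [ 0.0814 -0.1481  0.095 ]
[401, 233, 8, 11, 33] [404.1212 236.8485] [ 0.4074 -0.039   0.095 ]
[212, 235, 9, 5, 16] [215.125 236.75 ] [0.8049 0.0686 0.095 ]
[222, 235, 4, 10, 14] [223.5    239.2857] [0.7826 0.0733 0.095 ]
[237, 235, 4, 6, 10] [238.5 237.8] [0.7537 0.0592 0.095 ]
[246, 234, 7, 7, 14] [248.6429 236.5   ] [0.7345 0.0484 0.095 ]
[373, 235, 18, 23, 52] [381.4615 247.1923] [0.4485 0.0147 0.095 ]
[497, 235, 10, 13, 36] [502.1944 240.8
[... 6083 characters left out ...]
8(42), np.uint8(17), np.uint8(50), np.uint8(97), np.uint8(107), np.uint8(107), np.uint8(105), np.uint8(104), np.uint8(109), np.uint8(106), np.uint8(108)]
237 [np.uint8(105), np.uint8(110), np.uint8(107), np.uint8(107), np.uint8(109), np.uint8(107), np.uint8(106), np.uint8(84), np.uint8(59), np.uint8(81), np.uint8(104), np.uint8(105), np.uint8(107), np.uint8(111), np.uint8(106), np.uint8(109), np.uint8(107), np.uint8(109)]
239 [np.uint8(110), np.uint8(109), np.uint8(110), np.uint8(107), np.uint8(109), np.uint8(108), np.uint8(109), np.uint8(106), np.uint8(105), np.uint8(110), np.uint8(105), np.uint8(111), np.uint8(109), np.uint8(107), np.uint8(109), np.uint8(109), np.uint8(109), np.uint8(109)]
```

Call:
jog_arm(
  motion=[
    [[0,0,0],[0.6,2.2,0],1],
    [[0,0,0],[0.6,2.3,0],1],
    [[0,0,0],[0,0,-1],1],
    [[0,0,0],[0,0,-1],1],
    [[0,0,0],[0,0,0],1],
    [[0,0,0],[0,0,0],1],
    [[0,0,0],[0,0,0],1],
  ],
)

```text
time_s: 6.6
position: [0.582, 0.1053, 0.1896]
tool_rot: [0.0, 0.263, 0.965, 0.0]
ft_force: [-0.5, 0.2, 0.2]
width: 0.0173
finger_force: 58.7
```

Run:
```python
from station import ctrl,camera
from h import *;import pickle
d={n:camera(n) for n in("wrist","side")};pickle.dump(d,open("c4.pkl","wb"))
s=ctrl.sense();p=s["position"];print(p,s["tool_rot"],s["time_s"],s["ft_force"])
tip=p-[0,0,.0798]
print(proj(d["wrist"],tip),proj(d["side"],tip),proj(d["wrist"],[p[0],p[1],.095]),proj(d["side"],[p[0],p[1],.095]))
w=d["wrist"]["frame"][215:295,275:355,::-1]
f=d["side"]["frame"][230:280,285:335,::-1]
cv2.imwrite("pics/c4.png",np.hstack([cv2.resize(w,(400,400),interpolation=cv2.INTER_CUBIC),cv2.resize(f,(400,400),interpolation=cv2.INTER_CUBIC)]))
```

```text
[0.582  0.1056 0.1896] [0.0002 0.263  0.9648 0.0001] 6.7 [ 0.0062 -0.9166 -0.0629]
[316.4525 251.798 ] [307.7408 255.4834] [316.436  245.5686] [307.8714 261.623 ]
```

View pics/c4.png

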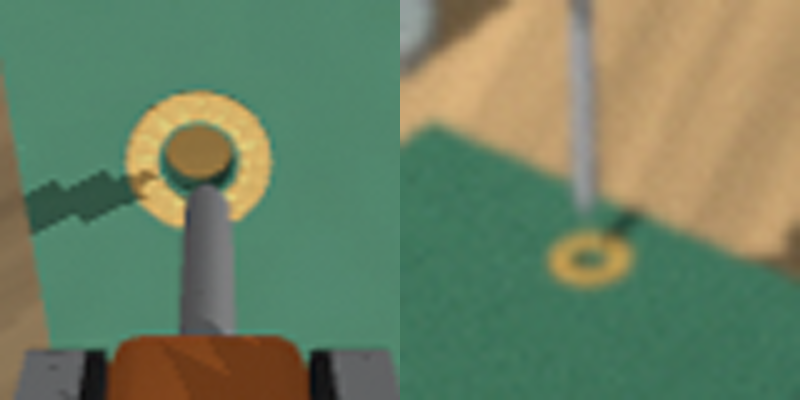

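The wrist view puts the ring at (314.5,246.6) and the tip just short of it, at (316.4,252). The axis is about 1 mm off, so I'll shift slightly and enter.

Call:
jog_arm(
  motion=[
    [[0,0,0],[-0.03,-0.09,0],1],
    [[0,0,0],[0,0,-0.5],1],
    [[0,0,0],[0,0,-0.5],1],
    [[0,0,0],[0,0,-0.4],1],
    [[0,0,0],[0,0,-0.4],1],
    [[0,0,0],[0,0,-0.3],1],
    [[0,0,0],[0,0,0],1],
    [[0,0,0],[0,0,0],1],
    [[0,0,0],[0,0,0],1],
  ],
)

```text
time_s: 7.6
position: [0.5816, 0.1051, 0.1684]
tool_rot: [0.0, 0.263, 0.965, 0.0]
ft_force: [0.1, 0.1, -1.0]
width: 0.0174
finger_force: 58.7
```

Run:
```python
from station import ctrl,camera
from h import *
s=ctrl.sense();p=s["position"];print(p,s["ft_force"],s["ft_torque"])
w=camera("wrist");sd=camera("side")
print(proj(w,p-[0,0,.0798]),proj(sd,p-[0,0,.0798]),proj(w,[p[0],p[1],.095]))
f=w["frame"][215:295,275:355,::-1]
g=sd["frame"][230:280,285:335,::-1]
cv2.imwrite("pics/c5.png",np.hstack([cv2.resize(f,(400,400),interpolation=cv2.INTER_CUBIC),cv2.resize(g,(400,400),interpolation=cv2.INTER_CUBIC)]))
```

```text
[0.5816 0.1051 0.1684] [ 0.1421  0.1047 -0.9898] [ 0.0588 -0.0395  0.0387]
[315.9769 252.0316] [308.1686 264.1023] [315.9713 254.9492]
```

View pics/c5.png

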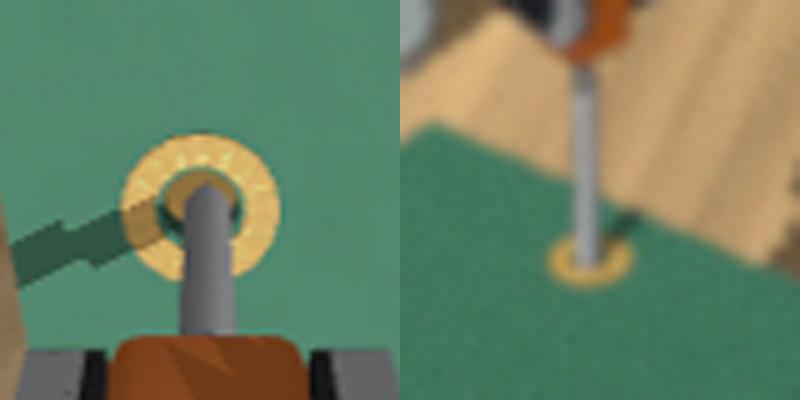

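The tip is inside the hole, and the ring centre is about 0.8 mm left of the shank axis in the wrist view. I'll centre it and go deeper, step by step.

Call:
jog_arm(
  motion=[
    [[0,0,0],[-0.02,-0.08,0],1],
    [[0,0,0],[0,0,-0.3],1],
    [[0,0,0],[0,0,-0.3],1],
    [[0,0,0],[0,0,-0.3],1],
    [[0,0,0],[0,0,-0.2],1],
    [[0,0,0],[0,0,0],1],
    [[0,0,0],[0,0,0],1],
  ],
)

```text
time_s: 8.4
position: [0.5814, 0.1043, 0.1572]
tool_rot: [-0.0, 0.263, 0.965, -0.0]
ft_force: [0.3, 0.1, -0.6]
width: 0.0173
finger_force: 58.7
```

Call:
jog_arm(
  motion=[
    [[0,0,0],[0,0,-0.2],1],
    [[0,0,0],[0,0,-0.2],1],
    [[0,0,0],[0,0,0],1],
    [[0,0,0],[0,0,0],1],
  ],
)

```text
time_s: 8.8
position: [0.5813, 0.1043, 0.1532]
tool_rot: [-0.0, 0.263, 0.965, -0.0]
ft_force: [-0.3, 0.4, 0.3]
width: 0.0169
finger_force: 58.7
```

Call:
jog_arm(
  motion=[
    [[0,0,0],[0,0,-0.2],1],
    [[0,0,0],[0,0,-0.2],1],
    [[0,0,0],[0,0,0],1],
    [[0,0,0],[0,0,0],1],
  ],
)

```text
time_s: 9.2
position: [0.5815, 0.1042, 0.1494]
tool_rot: [0.0, 0.263, 0.965, 0.0]
ft_force: [0.0, -0.2, 3.4]
width: 0.0175
finger_force: 59.4
```

Call:
jog_arm(
  motion=[
    [[0,0,0],[0,0,-0.1],1],
    [[0,0,0],[0,0,0],1],
    [[0,0,0],[0,0,0],1],
  ],
)

```text
time_s: 9.5
position: [0.5815, 0.1043, 0.1485]
tool_rot: [0.0, 0.263, 0.965, 0.0]
ft_force: [-0.8, 0.7, 6.2]
width: 0.0173
finger_force: 59.5
```

```bash
python3 -c "
from station import ctrl
s=ctrl.sense();print(s['position'],s['ft_force'],s['time_s'])"
```

```text
[0.58154092 0.10427929 0.14849057] [-0.8079402   0.72456008  6.23251177] 9.5
```

Call:
jog_arm(
  motion=[
    [[0,0,0],[0,0,-0.1],1],
    [[0,0,0],[0,0,-0.1],1],
    [[0,0,0],[0,0,0],1],
    [[0,0,0],[0,0,0],1],
  ],
)

```text
time_s: 9.9
position: [0.5816, 0.1042, 0.1466]
tool_rot: [0.0, 0.263, 0.965, 0.0]
ft_force: [-1.4, -0.1, 6.6]
width: 0.0174
finger_force: 59.7
```

Call:
jog_arm(
  motion=[
    [[0,0,0],[0,0,-0.1],1],
    [[0,0,0],[0,0,0],1],
    [[0,0,0],[0,0,0],1],
  ],
)

```text
time_s: 10.2
position: [0.5816, 0.1043, 0.1456]
tool_rot: [0.0, 0.263, 0.965, 0.0]
ft_force: [-0.9, -0.2, 8.2]
width: 0.0173
finger_force: 59.8
```

```bash
cat > tray.py <<'E'
from station import ctrl,camera
from h import *;import pickle
t=camera("top");pickle.dump(t,open("t.pkl","wb"));a=pickle.load(open("c0.pkl","rb"))["top"]
# along tray axis: brightness change vs start
o=np.array([.594,.132,0])+np.array([.927,-.375,0])*.075
for q in np.arange(.0,.08,.01):
    r=[]
    for dz in(.02,.046):
        u,v=np.round(proj(t,o+np.array([.927,-.375,0])*q+[0,0,dz])).astype(int);r.append((t["frame"][v,u].tolist(),a["frame"][v,u].tolist()))
    print(round(q,2),r)
s=ctrl.sense();print(s["position"],s["ft_force"],s["time_s"])
E
python3 tray.py
```

```text
0.0 [([24, 53, 49], [30, 79, 49]), ([23, 50, 51], [27, 83, 51])]
0.01 [([27, 54, 50], [142, 135, 115]), ([28, 58, 54], [164, 123, 71])]
0.02 [([26, 56, 51], [169, 125, 66]), ([23, 50, 45], [171, 128, 66])]
0.03 [([27, 55, 55], [160, 116, 58]), ([27, 56, 55], [155, 112, 54])]
0.04 [([27, 55, 50], [151, 111, 57]), ([25, 52, 51], [165, 120, 64])]
0.05 [([21, 49, 46], [161, 116, 57]), ([19, 47, 43], [168, 123, 62])]
0.06 [([18, 39, 40], [163, 120, 62]), ([56, 48, 34], [156, 112, 60])]
0.07 [([168, 123, 61], [149, 106, 57]), ([168, 124, 61], [152, 107, 54])]
[0.5816 0.1043 0.1456] [-1.128  -1.3952  7.2078] 10.25
```

```bash
cat > tray.py <<'E'
from station import ctrl,camera
from h import *;import pickle
t=camera("side");a=pickle.load(open("c0.pkl","rb"))["side"]
e=np.array([.927,-.375,0]);n=np.array([.375,.927,0]);o=np.array([.594,.132,0])+e*.075
d=cv2.absdiff(t["frame"],a["frame"]).max(2)
for q in np.arange(-.01,.09,.01):   # panel's near end, 45 mm to the camera side
    r=[]
    for dz in(.026,.04):
        u,v=np.round(proj(t,o+e*q+n*.045+[0,0,dz])).astype(int);r.append((int(d[v,u]),t["frame"][v,u].tolist()))
    print(round(q,2),r)
s=ctrl.sense();print(s["position"],s["ft_force"],s["time_s"])
cv2.imwrite("pics/tray_%d.png"%(s["time_s"]*100),cv2.resize(t["frame"][180:340,200:370,::-1],(680,600),interpolation=cv2.INTER_CUBIC))
E
python3 tray.py
```

```text
-0.01 [(9, [60, 105, 84]), (7, [55, 103, 82])]
0.0 [(13, [64, 109, 87]), (10, [59, 106, 84])]
0.01 [(14, [117, 129, 105]), (22, [162, 159, 127])]
0.02 [(15, [209, 173, 122]), (21, [206, 167, 119])]
0.03 [(16, [198, 161, 114]), (16, [190, 156, 107])]
0.04 [(14, [189, 156, 109]), (20, [206, 170, 119])]
0.05 [(21, [209, 173, 124]), (19, [196, 162, 115])]
0.06 [(19, [199, 165, 116]), (16, [195, 159, 111])]
0.07 [(15, [197, 163, 114]), (16, [183, 150, 106])]
0.08 [(16, [184, 149, 104]), (17, [192, 157, 111])]
[0.5816 0.1042 0.1456] [-0.2046 -2.0288  8.7765] 10.3
```

Call:
jog_arm(
  motion=[
    [[0,0,0],[0,0,-0.1],1],
    [[0,0,0],[0,0,0],1],
    [[0,0,0],[0,0,0],1],
    [[0,0,0],[0,0,0],1],
  ],
)

```text
time_s: 10.7
position: [0.5817, 0.1043, 0.1447]
tool_rot: [0.0, 0.263, 0.965, 0.0]
ft_force: [-0.4, -0.5, 8.1]
width: 0.0171
finger_force: 59.8
```

```bash
python3 tray.py | awk '/^0.0[1-4] /||/\[0\.58/'
```

```text
0.01 [(17, [120, 132, 107]), (20, [162, 156, 125])]
0.02 [(16, [210, 174, 123]), (17, [202, 165, 117])]
0.03 [(19, [201, 164, 117]), (19, [193, 159, 112])]
0.04 [(16, [191, 157, 111]), (21, [207, 170, 120])]
[0.5816 0.1042 0.1447] [-0.7919 -0.5092  8.3811] 10.75
```

Call:
jog_arm(
  motion=[
    [[0,0,0],[0,0,-0.08],1],
    [[0,0,0],[0,0,0],1],
    [[0,0,0],[0,0,0],1],
    [[0,0,0],[0,0,0],1],
    [[0,0,0],[0,0,0],1],
  ],
)

```text
time_s: 11.25
position: [0.5815, 0.1043, 0.1437]
tool_rot: [0.0, 0.263, 0.965, 0.0]
ft_force: [-0.8, -0.8, 6.7]
width: 0.0174
finger_force: 59.5
```

```bash
python3 tray.py | awk '/^0.0[1-6] /||/\[0\.58/'
```

```text
0.01 [(43, [131, 147, 137]), (38, [108, 124, 116])]
0.02 [(54, [172, 169, 167]), (52, [164, 161, 160])]
0.03 [(67, [207, 189, 171]), (32, [194, 165, 130])]
0.04 [(16, [191, 158, 109]), (21, [207, 170, 120])]
0.05 [(20, [208, 172, 120]), (18, [195, 159, 113])]
0.06 [(16, [197, 162, 113]), (15, [194, 160, 111])]
[0.5815 0.1043 0.1437] [ 0.1962 -0.2927  5.9651] 11.3
```

Call:
jog_arm(
  motion=[
    [[0,0,0],[0,0,-0.04],1],
    [[0,0,0],[0,0,0],1],
    [[0,0,0],[0,0,0],1],
    [[0,0,0],[0,0,0],1],
    [[0,0,0],[0,0,0],1],
    [[0,0,0],[0,0,0],1],
    [[0,0,0],[0,0,0],1],
    [[0,0,0],[0,0,0],1],
    [[0,0,0],[0,0,0],1],
    [[0,0,0],[0,0,0],1],
    [[0,0,0],[0,0,0],1],
    [[0,0,0],[0,0,0],1],
  ],
)

```text
time_s: 12.5
position: [0.5815, 0.1043, 0.1433]
tool_rot: [0.0, 0.263, 0.965, 0.0]
ft_force: [-0.5, -0.1, 5.5]
width: 0.0171
finger_force: 59.5
```

Call:
jog_arm(
  motion=[
    [[0,0,0],[0,0,0],1],
    [[0,0,0],[0,0,0],1],
    [[0,0,0],[0,0,0],1],
    [[0,0,0],[0,0,0],1],
    [[0,0,0],[0,0,0],1],
    [[0,0,0],[0,0,0],1],
    [[0,0,0],[0,0,0],1],
    [[0,0,0],[0,0,0],1],
    [[0,0,0],[0,0,0],1],
    [[0,0,0],[0,0,0],1],
  ],
)

```text
time_s: 13.5
position: [0.5815, 0.1043, 0.1433]
tool_rot: [0.0, 0.263, 0.965, 0.0]
ft_force: [-1.3, 0.1, 5.9]
width: 0.0174
finger_force: 59.5
```

```bash
python3 tray.py | awk '/^0.0[1-8] /||/\[0\.58/'; ls pics|tail -3
```

```text
0.01 [(26, [123, 131, 120]), (70, [159, 70, 56])]
0.02 [(29, [214, 129, 129]), (29, [214, 129, 125])]
0.03 [(29, [210, 135, 133]), (41, [142, 139, 139])]
0.04 [(71, [176, 171, 171]), (44, [142, 140, 141])]
0.05 [(74, [188, 184, 183]), (39, [140, 137, 139])]
0.06 [(94, [202, 197, 196]), (125, [232, 229, 228])]
0.07 [(25, [199, 168, 129]), (16, [183, 151, 108])]
0.08 [(15, [183, 150, 104]), (15, [190, 156, 108])]
[0.5815 0.1043 0.1433] [-0.6006 -1.1232  7.2077] 13.55
w1.png
w1c.png
w2c.png
```

Run:
```python
from station import ctrl,camera
from h import *;import pickle
t=camera("side");a=pickle.load(open("c0.pkl","rb"))["side"]
e=np.array([.927,-.375,0]);n=np.array([.375,.927,0]);o=np.array([.594,.132,0])+e*.075
for nm,c in(("start",a),("now",t)):
  for dz in (.02,.03,.04):
    q=np.arange(-.01,.1,.001)
    sat=[]
    for x in q:
        u,v=proj(c,o+e*x+n*.045+[0,0,dz]);p=cv2.getRectSubPix(c["frame"],(1,1),(float(u),float(v)))[0,0].astype(int);sat.append(p.max()-p.min())
    sat=np.array(sat);i=np.where(sat<60)[0];print(nm,dz,"last grey",q[i[-1]])
```

```text
start 0.02 last grey 0.012999999999999979
start 0.03 last grey 0.012999999999999979
start 0.04 last grey 0.010999999999999984
now 0.02 last grey 0.06799999999999994
now 0.03 last grey 0.06699999999999993
now 0.04 last grey 0.06599999999999993
```

The panel edge moved from about 12 to 67 mm, so the full 55 mm. Withdrawing.

Call:
jog_arm(
  motion=[
    [[0,0,0],[0,0,0.5],1],
    [[0,0,0],[0,0,1],1],
    [[0,0,0],[0,0,1.5],1],
    [[0,0,0],[0,0,2],1],
    [[0,0,0],[0,0,2],1],
    [[0,0,0],[0,0,0],1],
    [[0,0,0],[0,0,0],1],
  ],
)

```text
time_s: 14.3
position: [0.5814, 0.1044, 0.2138]
tool_rot: [0.0, 0.263, 0.965, 0.0]
ft_force: [-0.5, -0.1, -1.3]
width: 0.0176
finger_force: 58.6
```

Call:
jog_arm(
  motion=[
    [[0,0,0],[-1.1,-3.3,0],1],
    [[0,0,0],[-1.1,-3.3,0],1],
    [[0,0,0],[-1.1,-3.3,0],1],
    [[0,0,0],[-1.1,-3.3,0],1],
    [[0,0,0],[-1.1,-3.3,0],1],
    [[0,0,0],[-1.1,-3.3,0],1],
    [[0,0,0],[-1.1,-3.3,0],1],
    [[0,0,0],[-1.1,-3.3,0],1],
    [[0,0,0],[0,0,0],1],
    [[0,0,0],[0,0,0],1],
  ],
)

```text
time_s: 15.3
position: [0.4929, -0.16, 0.2128]
tool_rot: [-0.0, 0.263, 0.965, -0.0]
ft_force: [0.7, 0.8, -1.1]
width: 0.0173
finger_force: 58.7
```

Call:
jog_arm(
  motion=[
    [[0,0,0],[-0.49,-0.7,-1],1],
    [[0,0,0],[0,0,-1.5],1],
    [[0,0,0],[0,0,-1],1],
    [[0,0,0],[0,0,0],1],
    [[0,0,0],[0,0,0],1],
    [[0,0,0],[0,0,0],1],
  ],
)

```text
time_s: 15.9
position: [0.4887, -0.1667, 0.1783]
tool_rot: [0.0, 0.263, 0.965, -0.0]
ft_force: [-0.7, 0.9, -1.1]
width: 0.0172
finger_force: 58.7
```

Run:
```python
from station import ctrl,camera
from h import *
s=ctrl.sense();p=s["position"];print(p,s["tool_rot"],s["ft_force"])
w=camera("wrist");sd=camera("side")
tip=p-[0,0,.0798];m=np.array([p[0],p[1],.085])
u0,v0=(int(x)-40 for x in proj(w,tip));us,vs=(int(x)-25 for x in proj(sd,tip))
print("w mouth crop",(proj(w,m)-[u0,v0]+.4)*5,"tip",(proj(w,tip)-[u0,v0]+.4)*5,"side mouth",(proj(sd,m)-[us,vs]+.4)*8,"tip",(proj(sd,tip)-[us,vs]+.4)*8)
f=w["frame"][v0:v0+80,u0:u0+80,::-1];g=sd["frame"][vs:vs+50,us:us+50,::-1]
cv2.imwrite("pics/c6.png",np.hstack([cv2.resize(f,(400,400),interpolation=cv2.INTER_CUBIC),cv2.resize(g,(400,400),interpolation=cv2.INTER_CUBIC)]))
```

```text
[ 0.4887 -0.1667  0.1783] [ 0.0002  0.2627  0.9649 -0.0001] [-0.6563  0.8933 -1.0908]
w mouth crop [202.0868 173.4562] tip [202.0241 202.0362] side mouth [204.935  245.4649] tip [207.7708 206.4513]
```

View pics/c6.png

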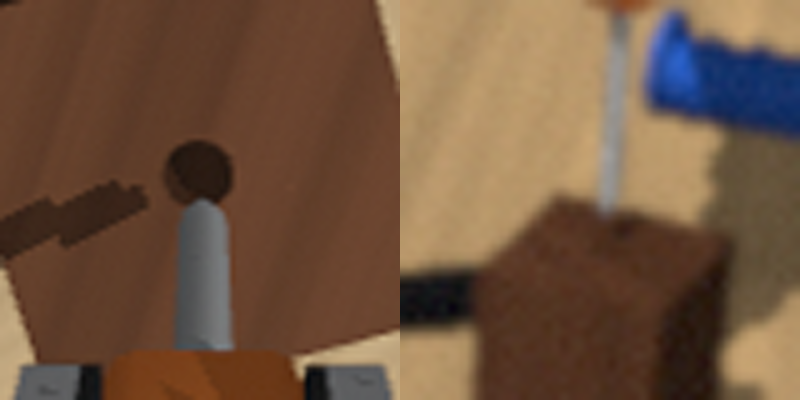

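The hole is at crop (199,173) in the wrist view, with the predicted pin axis at (202,173). That is well aligned, so I'll insert.

Call:
jog_arm(
  motion=[
    [[0,0,0],[-0.02,-0.03,0],1],
    [[0,0,0],[0,0,-0.8],1],
    [[0,0,0],[0,0,-0.8],1],
    [[0,0,0],[0,0,-0.8],1],
    [[0,0,0],[0,0,-0.6],1],
    [[0,0,0],[0,0,0],1],
    [[0,0,0],[0,0,0],1],
  ],
)

```text
time_s: 16.7
position: [0.4882, -0.1672, 0.148]
tool_rot: [-0.0, 0.263, 0.965, -0.0]
ft_force: [0.3, -0.9, -0.3]
width: 0.0173
finger_force: 58.7
```

Call:
jog_arm(
  motion=[
    [[0,0,0],[0,0,-1],1],
    [[0,0,0],[0,0,-1],1],
    [[0,0,0],[0,0,-1],1],
    [[0,0,0],[0,0,-1],1],
    [[0,0,0],[0,0,-0.8],1],
    [[0,0,0],[0,0,0],1],
    [[0,0,0],[0,0,0],1],
    [[0,0,0],[0,0,0],1],
  ],
)

```text
time_s: 17.5
position: [0.4885, -0.1671, 0.1004]
tool_rot: [0.0, 0.263, 0.965, -0.0]
ft_force: [0.6, -0.3, -0.3]
width: 0.0174
finger_force: 58.7
```

Call:
jog_arm(
  motion=[
    [[0,0,0],[0,0,-0.2],1],
    [[0,0,0],[0,0,-0.2],1],
    [[0,0,0],[0,0,-0.1],1],
    [[0,0,0],[0,0,0],1],
    [[0,0,0],[0,0,0],1],
  ],
)

```text
time_s: 18.0
position: [0.4882, -0.167, 0.0951]
tool_rot: [0.0, 0.263, 0.965, -0.0]
ft_force: [-0.0, -0.9, -0.6]
width: 0.0171
finger_force: 58.8
```

Call:
jog_arm(
  motion=[
    [[0,0,0],[0,0,-0.04],1],
    [[0,0,0],[0,0,0],1],
    [[0,0,0],[0,0,0],1],
  ],
)

```text
time_s: 18.3
position: [0.4883, -0.167, 0.0949]
tool_rot: [0.0, 0.263, 0.965, 0.0]
ft_force: [-1.9, 1.3, 5.6]
width: 0.0173
finger_force: 59.6
```

Contact felt, so the pin is home. Releasing and lifting away.

Call:
jog_arm(
  motion=[
    [[0,0,0],[0,0,0],0.6],
    [[0,0,0],[0,0,0],0.3],
    [[0,0,0],[0,0,0],0],
    [[0,0,0],[0,0,0],0],
    [[0,0,0],[0,0,0],0],
    [[0,0,0],[0,0,0],0],
    [[0,0,0],[0,0,2],0],
    [[0,0,0],[0,0,3],0],
    [[0,0,0],[0,0,4],0],
    [[0,0,0],[0,0,4],0],
    [[0,0,0],[0,0,0],0],
    [[0,0,0],[0,0,0],0],
  ],
)

```text
time_s: 19.5
position: [0.4885, -0.1668, 0.2252]
tool_rot: [0.001, 0.263, 0.965, 0.0]
ft_force: [0.7, 1.0, -0.6]
width: 0.0854
finger_force: 0.0
```

Run:
```python
from station import ctrl,camera
from h import *;import pickle
w=camera("wrist");sd=camera("side");a=pickle.load(open("c0.pkl","rb"))["side"]
for c in(a,sd):
    for st,ct,i in blobs(c,(4,180,150),(14,255,255),30)[2]: print("orange",st,ct)
f=w["frame"][160:400,180:460,::-1];g=sd["frame"][140:320,230:440,::-1]
cv2.imwrite("pics/c7.png",np.hstack([cv2.resize(f,(400,343)),cv2.resize(g,(400,343))]))
print(ctrl.sense()["position"],ctrl.sense()["ft_force"])
```

```text
orange [373, 191, 9, 21, 147] [376.8367 200.5034]
orange [372, 191, 10, 21, 154] [376.7208 200.6818]
[ 0.4879 -0.1667  0.2239] [-0.079  -0.0847  0.1461]
```

View pics/c7.png

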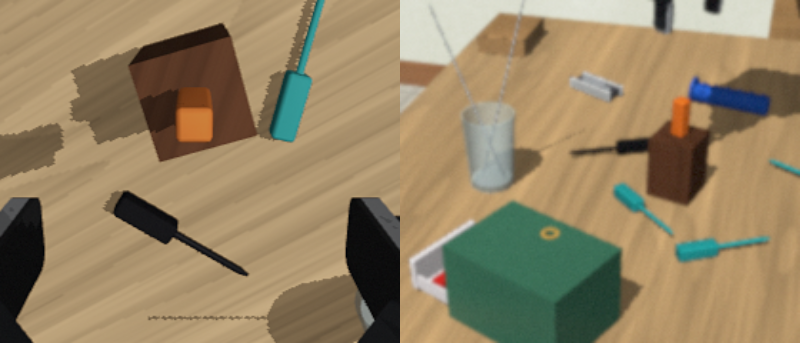

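The pin is home: its handle is at side pixel (376.7,200.7), against (376.8,200.5) at the start. The tray is out with the red tube in it, and everything else is undisturbed.

```bash
python3 -c "
from station import ctrl
print(ctrl.sign_off())"
```

```text
the job is handed in; nothing more can be done
None
```

The job is done and handed in: the tray slid out its full 55 mm (about 8–9 N peak wrist-force reading while pressing), the pin is back home in its stand, and the last pictures show the tumbler, multitool and blue grip undisturbed.

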